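Spread a circlip onto the spindle groove of a tube carousel and hold it there

ROBOT

A 6-joint arm with a two-finger parallel gripper is mounted at the origin on the work surface. World frame = base frame: x ahead of the robot, y to its left, z up, the work surface at z = 0. Lengths are in m, angles in rad, forces in N, time in s.
With the tool pointing down it reaches from about 0.325 to 0.775 m from the base axis. Payload 5.5 kg.
Tool frame: the origin (TCP) lies between the finger pads; the fingertips stand 19 mm ahead of it and the grasp point (between the pads) is the TCP (env.nose_length is the distance from the TCP to the fingertips, in m); z points along the fingers, y is the direction in which the jaws open and shut (so a half turn about z gives the same grasp; the last joint's range is limited). The gripper opens to 85 mm and grips with 20 to 120 N. Pads are 22 mm wide; open, the fingers measure 114 mm over their backs; the gripper's body (76 mm by 85 mm) begins 54 mm behind the grasp point. The pads swing forward as they close: fully open they stand 13 mm farther back than shut.
Start: joints at [-1.249, 0.091, 1.231, -0, 1.82, -0.057], TCP at [0.222, -0.557, 0.25] pointing down, gripper open.
Joint ranges: [-2.87, 2.87], [-0.86, 2.18], [0.17, 2.46], [-1.51, 4.65], [0.06, 2.69], [-2.65, 2.65]. Speed limits (rad/s): [2.57, 2.57, 3.01, 3.14, 3.14, 3.14].

INTERFACE

Orientations are given as a rotation vector (axis times angle).
In Python, from cell import env gives the robot as it stands.
- The arm moves only by the tool step_arm, never from a script. Its argument "deltas" is a list of rows, each a list of 2 entries, a list of its own where there are three numbers: the shift along the tool's x, y, z in mm, then the turn about the tool's z in degrees. A call has 1 to 12 rows; each row is the pose to reach, as a shift and turn from the pose commanded when the call began, along the tool's axes at that moment; what a row does not reach only later rows make up. A row lasts 1/12 s, in which the tool goes at most 41.7 mm and 7.16 degrees, less where a joint would pass 70% of its speed; a pose out of reach is approached as far as the arm can. A call with a gripper value outside its range is refused whole. "claw" is the opening in per cent of the stroke, from 0 (shut) to 100 (fully open), set as the call begins (left out, the last holds). The fingers move at their own pace and stop on an object; "newtons" is the grip in N (left out, the last holds). Time passes only in rows, so rows that repeat a pose let the fingers close. It gives the time, the measured TCP pose, the force and the opening at its end, in the units of the state.
- env.get_state(): the state, without advancing time (a new reading comes with each control period).
- env.camera(name): name is "scene" or "top" or "wrist"; returns a dict with "img" (384x512x3 uint8, red, green, blue), "fx", "fy", "cx", "cy" (pixels), "k1" (the pictures are not rectified: a ray, as slopes to the right and down, at radius r is drawn at 1 + k1 r^2 times it, then the intrinsics apply), "xyz" and "rotation" of the camera in the world. Camera axes: x right, y down, z forward; pixel columns grow to the right and rows downward; lengths in m; the calibration is good to about 2 mm. A picture is of the moment at which its call begins. There is no depth.
- env.sign_off(): hands the job in, once; it reports no verdict.
The state is a dict: "clock": time; "joint_positions": joint angles; "qvel": joint speeds; "effort": joint torques, N m; "eef_pos": TCP position; "orientation": TCP orientation; "contact_force": force on the tool from outside, world axes, zero at the start; "moment": the same for the moment, N m; "finger_gap": finger opening in m.
Only numpy, scipy, OpenCV 4.12 (cv2) and the standard library are available. Lean on these libraries where they do the work, as an engineer would, in place of code of your own. Each camera call takes 0.05 s, during which the arm holds its last target. There are 200 camera calls.

TASK

The tube carousel on the bench needs its circlip back: the ring is already hooked on the pins of the circlip pliers lying on the tool rest. Pick the pliers up by the handles, squeeze them fully so that the ring is spread to the pliers' stop, pass the ring over the end of the carousel's upright spindle and lower it gently and level, without forcing it, until it lies on the washer in line with the groove. Finish there still holding the pliers squeezed, so that the spread ring can be checked before it is let into the groove: do not let go and do not let it snap in; leave the tube rack, the barcode scanner and the screwdriver where they are.

Things in the scene. Friction and masses are not known exactly. Their poses are not given: they have to be found in the camera images.
- pliers_grip (a point): Where to grip the circlip pliers (160 mm, 0.14 kg, black handles): midway between the handles, at mid-height, 56 mm above the bench on the rest. x points to the tips, y to the left half, z up. Handles 10 mm wide, 12 high, 50 mm of them from 30 mm behind to 20 ahead of this point. Outside width here 64 mm at rest (splayed 0.21 rad each), 38 mm squeezed to the stop (parallel)
- pliers: the pliers' rivet, 62 mm ahead of pliers_grip at the same height, same axes. Head disc 25 mm across and 10 mm high; jaws reach 42 mm ahead to pins turned down 15 mm
- left_half (a joint): turn of the pliers' left half about the rivet, rad: 0 at rest (ring free), 0.209 squeezed to the stop (ring fully spread); the right half turns equally. Squeezing the handles together along y spreads the tips; the ring's spring pushes back with up to about 9 N at each handle and opens the handles again when released
- ring_centre (a point): Centre of the circlip's opening, at mid-thickness. Dark flat spring ring 2 mm thick, section 2 to 3.7 mm wide, inside diameter 28 mm free, 33.8 mm spread to the stop. It hangs level on the pins (stays hooked), 14 mm below the handles' mid-height, its centre 114 mm ahead of pliers_grip when spread (116 free). Axes as pliers_grip. Its gap and lugs are on the pliers' side
- circlip: the circlip; origin in the hole of its left lug, at mid-thickness
- lug_right (a point): hole of the ring's right lug; from hole to hole 13.4 mm when the ring is free, 30.3 mm when spread to the stop
- groove (a point): Centre, on the spindle's axis, of the groove for the ring, 116 mm above the bench. Upright fixed steel spindle, 30 mm diameter; its end, chamfered 3.5 mm, is 10 mm above. Groove 2.6 mm wide, 1.1 deep. Just below lies a flat washer of 47 mm diameter, top 1.4 mm under the groove's centre, so a ring lying on it is in line with the groove. z up along the spindle
- spindle_end (a point): centre of the spindle's flat end, 10 mm above the groove
- sampler: the tube carousel, fixed, does not turn: white base 230 x 230 mm, 42 mm high; empty aluminium tube disc, 208 mm diameter, top at 92 mm; hub with 84 mm flange up to 100 mm, then 56 mm diameter up to 112 mm, under the washer and spindle. Origin on the bench under the spindle
- rest: grey tool rest, fixed. Origin on the bench under the free ring's centre, x along the pliers to their tips. Base plate 50 mm wide, 5 mm thick, 34 to 184 mm behind the origin. One upright 46 mm wide, 10 thick under the rivet, one 94 wide, 6 thick under the handle ends, 44 mm behind pliers_grip; ears beside the pliers rise to 60 mm. The pliers lift straight up out of it, free below pliers_grip
- tube_rack: white and blue block with capped sample tubes, 88 x 110 mm, 145 mm high, loose; origin under its centre; leave alone
- scanner: hand-held barcode scanner lying on the bench, 165 x 70 x 34 mm, loose; leave alone
- driver: screwdriver with black handle lying on the bench, 170 mm long, loose; leave alone
Mind the look-alikes: they are no part of the job. There is more than one size of the pliers; the job needs the largest.

How it is judged:
By the outcome, as a careful person would: the job done as asked, in the order asked, and still so for the second after the job is handed in, while the arm keeps its last pose, push and grip.
It also fails if it takes over 42 s, if anything falls off the work surface, if the arm or the gripper's body presses on something with over 40 N, if the wrist force passes 120 N, or if a joint passes its speed limit or range.

## Working session

There is one attempt and no reset: what is moved stays moved. The work goes in short steps, Python scripts to look and compute and a tool call to move; the robot and the scene stay as the last step left them, time stands still between calls to the robot, and variables do not carry over. Pictures are saved under pics/ and viewed, about 8 in all and at most 12, crops included, and the job is handed in when it is done.

Besides the shell and the picture viewer there is one more tool, called by a JSON object that holds its "method" and its "body". step_arm: Moves the arm, as the interface text tells. Its arguments: {"type":"object","properties":{"deltas":{"type":"array","items":{"type":"array"}},"claw":{"type":"number"},"newtons":{"type":"number"}},"required":["deltas"]}

```bash
mkdir -p pics; ls; cat > h.py <<'E'
import numpy as np, cv2
from cell import env
def shot(n,f=None):
    c=env.camera(n)
    if f: cv2.imwrite('pics/'+f,c['img'][:,:,::-1])
    return c
def R_(c):
    R=np.array(c['rotation'],float)
    return R if R.shape==(3,3) else cv2.Rodrigues(R)[0]
def ray(c,u,v):
    d=np.array([(u-c['cx'])/c['fx'],(v-c['cy'])/c['fy']]); s=d.copy()
    for _ in range(20): s=d/(1+c['k1']*(s@s))
    return np.array(c['xyz']),R_(c)@np.array([s[0],s[1],1.])
def onz(c,u,v,z):
    o,d=ray(c,u,v); return o+d*(z-o[2])/d[2]
def proj(c,p):
    q=R_(c).T@(np.array(p)-c['xyz']); s=q[:2]/q[2]; s=s*(1+c['k1']*(s@s))
    return s*[c['fx'],c['fy']]+[c['cx'],c['cy']]
E
python3 - <<'E'
from h import *
a=shot('scene','s0.png');b=shot('top','t0.png');w=shot('wrist','w0.png')
for c in(a,b,w):print({k:v for k,v in c.items() if k!='img'})
print(env.get_state())
E
```

```text
pics
{'fx': 373.56494117948205, 'fy': 373.56494117948205, 'cx': 249.87341050571936, 'cy': 194.32908687050266, 'k1': 0.034800135695277686, 'xyz': array([0.89897999, 0.49618403, 0.93745218]), 'rotation': array([-0.90440894, -2.66769437,  0.86983848])}
{'fx': 439.19063215319204, 'fy': 439.19063215319204, 'cx': 247.9872374528131, 'cy': 195.09849809888317, 'k1': -0.10548293900141334, 'xyz': array([ 0.36891223, -0.01032283,  1.55019411]), 'rotation': array([-2.13565769,  2.18019898, -0.08372684])}
{'fx': 301.940996229493, 'fy': 301.940996229493, 'cx': 255.04874938095404, 'cy': 190.11305363219265, 'k1': -0.07683359559557118, 'xyz': array([ 0.29312498, -0.529858  ,  0.37299973]), 'rotation': array([ 2.38408284, -1.6163904 , -0.25161974])}
{'clock': 0.15, 'joint_positions': array([-1.24868696e+00,  9.16870104e-02,  1.23165095e+00, -1.93752048e-05,
        1.81975849e+00, -5.67196604e-02]), 'qvel': array([-0.00024966, -0.00365375, -0.00241836,  0.00259821, -0.00177753,
       -0.00027312]), 'effort': array([ 1.92053369e-03, -4.59371889e+01, -4.18526101e+01, -3.64426705e-05,
        9.55142488e-03,  6.63007356e-07]), 'eef_pos': array([ 0.22182334, -0.5572922 ,  0.24938638]), 'orientation': array([-3.08394405e+00, -5.91223824e-01,  3.41607888e-04]), 'contact_force': array([-0.7258358 ,  0.34242948,  0.16035131]), 'moment': array([0.07188336, 0.01128098, 0.02206782]), 'finger_gap': 0.0850811238868102}
```

View pics/s0.png

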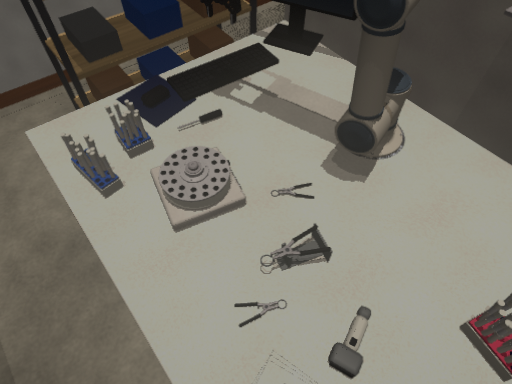

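View pics/t0.png

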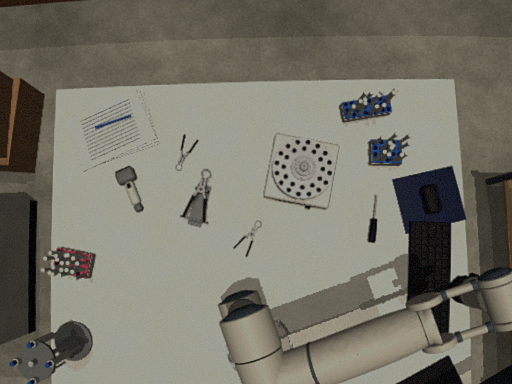

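The scene shows three pliers. In the top view they are at (187,152), lying flat; (200,198), on the grey rest with a ring at (206,174); and (248,238), small and flat. I choose the one on the rest, which is the largest. The carousel spindle is at about (304,166). Next I'll check this in a close crop.

```bash
python3 - <<'E'
from h import *
t=cv2.imread('pics/t0.png');s=cv2.imread('pics/s0.png')
f=lambda im,x,y,w,h,k:cv2.resize(im[y:y+h,x:x+w],None,fx=k,fy=k,interpolation=cv2.INTER_CUBIC)
A=f(t,170,160,60,75,5);B=f(s,250,220,90,60,5);C=f(t,275,140,60,50,5);D=f(s,155,140,90,50,5)
o=np.zeros((600,760,3),np.uint8)
o[:375,:300]=A;o[:300,305:755]=B;o[310:560,305:755]=D;o[380:600,:300]=C[:220]
cv2.imwrite('pics/c0.png',o)
c=shot('top');q=shot('scene')
print('ring t',onz(c,206,174,.042),'spindle t',onz(c,304,166,.126),'spindle s',onz(q,194,166,.126))
print('rivet approx',onz(c,202,190,.056),'small',onz(c,185,140,.01),onz(c,258,223,.01))
E
```

```text
ring t [0.59973301 0.16895354 0.042     ] spindle t [ 0.60599948 -0.16330531  0.126     ] spindle s [ 0.60993931 -0.15130676  0.126     ]
rivet approx [0.54234664 0.18160747 0.056     ] small [0.73018192 0.24771449 0.01      ] [ 0.42696599 -0.00827717  0.01      ]
```

View pics/c0.png

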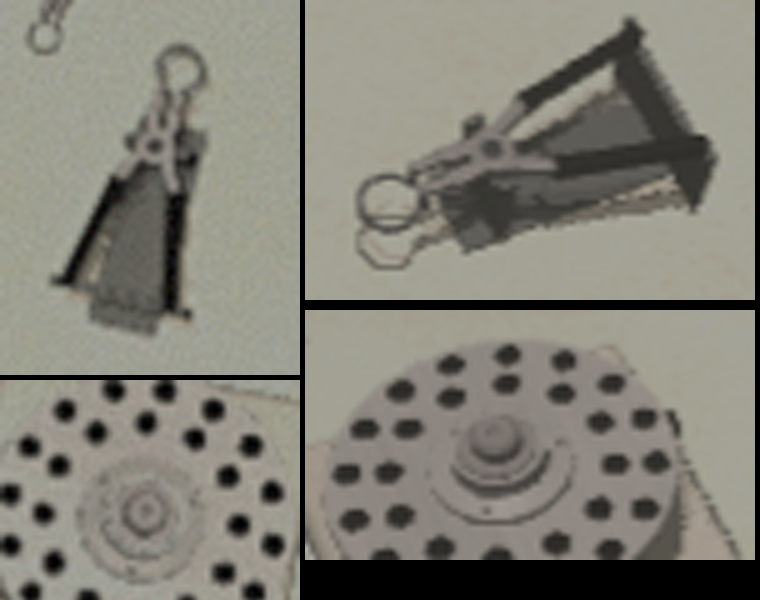

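```bash
cat >> h.py <<'E'
def toolR(s=None):
    s=s or env.get_state(); return cv2.Rodrigues(np.array(s['orientation']))[0],np.array(s['eef_pos'])
def to(p,yaw=None,s=None):
    R,t=toolR(s); d=R.T@(np.array(p)-t)*1000; out=[d.round(1)]
    if yaw is not None:
        a=R.T@np.array([np.cos(yaw),np.sin(yaw),0]); out.append(round(float(np.degrees(np.arctan2(a[1],a[0]))),2))
    return out
E
python3 - <<'E'
from h import *
c=shot('top');q=shot('scene');w=shot('wrist')
def tri(a,b):
    (o1,d1),(o2,d2)=a,b; A=np.stack([d1,-d2],1); k=np.linalg.lstsq(A,o2-o1,rcond=None)[0]
    p,r=o1+d1*k[0],o2+d2*k[1]; return (p+r)/2,np.linalg.norm(p-r)
print('sp',tri(ray(c,303.9,166.3),ray(q,193.2,165.2)))
print('ring',tri(ray(c,206,173.8),ray(q,266.6,260)))
print('rivet',tri(ray(c,201,189.2),ray(q,287.3,249.8)))
ring=onz(c,206,173.8,.042);riv=onz(c,201,189.2,.061);e=(onz(c,183.6,216,.056)+onz(c,206,223,.056))/2
print(ring,riv,e,np.linalg.norm((ring-riv)[:2]),np.linalg.norm((e-riv)[:2]))
ax=ring-e;yaw=np.arctan2(ax[1],ax[0]);u=np.array([np.cos(yaw),np.sin(yaw),0])
g=ring-.116*u;g[2]=.056
print('yaw',yaw,'grip',g,to(g,yaw))
R,t=toolR();print('cam in tool',R.T@(w['xyz']-t),R.T@R_(w)); print(R)
E
```

```text
sp (array([ 0.60655584, -0.16392109,  0.11540207]), np.float64(0.0005186104154223277))
ring (array([0.60090671, 0.16985396, 0.03694567]), np.float64(0.0008650518995997221))
rivet (array([0.54493148, 0.18591775, 0.0537044 ]), np.float64(0.0015705564454217911))
[0.60043689 0.1689474  0.042     ] [0.54460303 0.18438636 0.061     ] [0.44145041 0.20737697 0.056     ] 0.057929107618387765 0.1056836347461611
yaw -0.23716688427320515 grip [0.48768402 0.19620157 0.056     ] [array([ 525.7, -601.9,  194.3]), 35.29]
cam in tool [ 0.07641289  0.00069241 -0.12366288] [[-3.26743230e-05 -9.53920478e-01 -3.00059529e-01]
 [ 9.99999263e-01  3.32947238e-04 -1.16736665e-03]
 [ 1.21347894e-03 -3.00059346e-01  9.53919764e-01]]
[[ 9.29112793e-01  3.69796439e-01 -1.05348661e-04]
 [ 3.69796454e-01 -9.29112752e-01  2.76458865e-04]
 [ 4.35271954e-06 -2.95819030e-04 -9.99999956e-01]]
```

{"method": "step_arm", "body": {"deltas": [[[10,-12,0],0],[[32,-37,0],0],[[58,-66,0],0],[[84,-96,0],0],[[110,-126,0],0],[[136,-156,0],0],[[162,-186,0],0],[[188,-215,0],0],[[214,-245,0],0],[[240,-275,0],0],[[266,-305,0],0],[[292,-334,0],0]], "claw": 100}}

```text
clock: 1.4
eef_pos: [0.3697, -0.1373, 0.2507]
orientation: [3.085, 0.591, 0.002]
contact_force: [1.4, 0.4, 0.2]
finger_gap: 0.0853
```

{"method": "step_arm", "body": {"deltas": [[[26,-30,0],4],[[52,-60,0],8],[[78,-90,0],12],[[104,-120,5],16],[[130,-150,10],20],[[156,-180,15],24],[[182,-210,20],28],[[208,-239,25],32],[[226,-257,25],35.3],[[234,-268,25],35.3],[[234,-268,25],35.3]]}}

```text
clock: 2.32
eef_pos: [0.488, 0.1985, 0.2246]
orientation: [3.12, -0.365, -0.002]
contact_force: [-0.2, -0.6, 0.2]
finger_gap: 0.0862
```

```bash
python3 - <<'E'
from h import *
w=shot('wrist');s=env.get_state()
print(s['clock'],s['eef_pos'],to([.4877,.1962,.056],-.2372))
im=w['img'][:,:,::-1];cv2.imwrite('pics/w1.png',cv2.resize(im,(800,600),interpolation=cv2.INTER_CUBIC))
E
```

```text
2.3667 [0.48784974 0.19691431 0.22505446] [array([1.000e-01, 6.000e-01, 1.691e+02]), 0.19]
```

View pics/w1.png

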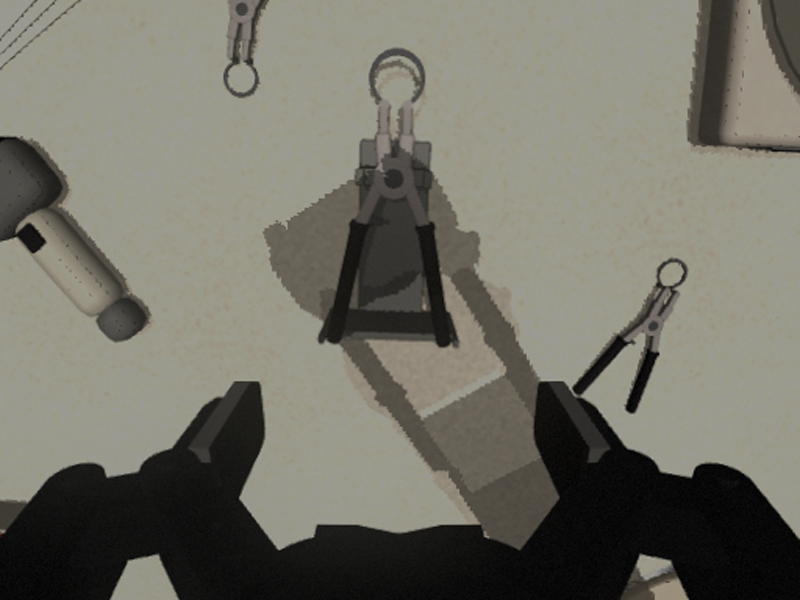

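The view from above shows the pliers on the rest. The ring centre is at (397,77) in the 800-wide view, the rivet at (394,179), and the handle ends at (336,338) and (443,340).

```bash
python3 - <<'E'
from h import *
w=shot('wrist');k=1/1.5625
P=lambda u,v,z:onz(w,u*k-.2,v*k-.2,z)
ring=P(397,77,.042);riv=P(394,179,.061);e=(P(336,335,.062)+P(443,337,.062))/2
h=(P(357,224,.062)+P(425,224,.062))/2
print(ring,riv,e,h,[np.linalg.norm((x-riv)[:2]) for x in(ring,h,e)])
print('width e',np.linalg.norm(P(336,335,.062)-P(443,337,.062)))
for a,b in((ring,riv),(riv,e),(ring,e)):print(np.arctan2(*(a-b)[1::-1]))
d=ring-e;yaw=np.arctan2(d[1],d[0]);u=np.array([np.cos(yaw),np.sin(yaw),0])
m=(ring-.054*u+riv)/2; g=m-.062*u;g[2]=.056
print(g,to(g,yaw))
E
```

```text
[0.6041466  0.16967299 0.042     ] [0.54665609 0.18519815 0.061     ] [0.44999381 0.21154332 0.062     ] [0.52108492 0.19323902 0.062     ] [np.float64(0.05954989094312106), np.float64(0.026805607663333713), np.float64(0.10018814208927071)]
width e 0.07013132874036901
-0.26375589899462004
-0.2660857360588309
-0.26521717945758183
[0.48951318 0.20076415 0.056     ] [array([  0.5,  -5.2, 169.4]), 1.71]
```

{"method": "step_arm", "body": {"deltas": [[[0,-2,10],1.7],[[-1,-5,40],1.7],[[-1,-5,75],1.7],[[-1,-5,110],1.7],[[-1,-5,140],1.7],[[-1,-5,160],1.7],[[-1,-5,172],1.7],[[-1,-5,175],1.7],[[-1,-5,175],1.7]], "claw": 100}}

```text
clock: 3.17
eef_pos: [0.4882, 0.2005, 0.0505]
orientation: [3.113, -0.419, -0.0]
contact_force: [0.1, 0.1, 0.2]
finger_gap: 0.0852
```

{"method": "step_arm", "body": {"deltas": [[[0,0,0],0],[[0,0,0],0],[[0,0,0],0]], "claw": 80, "newtons": 30}}

```text
clock: 3.42
eef_pos: [0.4894, 0.2019, 0.0525]
orientation: [-3.112, 0.418, -0.005]
contact_force: [0.4, 0.5, 1.1]
finger_gap: 0.0684
```

```bash
python3 - <<'E'
from h import *
w=shot('wrist');q=shot('scene');print(env.nose_length)
a=w['img'][:,:,::-1];b=cv2.resize(q['img'][210:290,240:340,::-1],(500,400),interpolation=cv2.INTER_CUBIC)
o=np.zeros((600,800,3),np.uint8);o[:384,:512]=a
o[195:595,300:800]=np.where(1,b,0);o[:384,:512]=a;o[400:595,300:800]=b[205:]
cv2.imwrite('pics/w2.png',cv2.resize(a,(800,600)))
E
```

```text
0.019
```

View pics/w2.png

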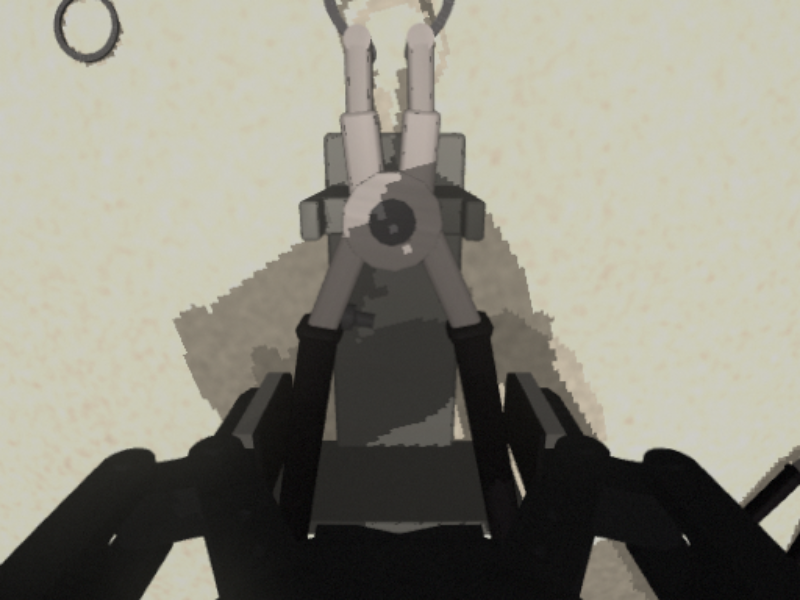

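{"method": "step_arm", "body": {"deltas": [[[0,0,-0.5],0],[[0,0,-1],0]], "claw": 70, "newtons": 50}}

```text
clock: 3.68
eef_pos: [0.4884, 0.2017, 0.0521]
orientation: [-3.113, 0.418, -0.001]
contact_force: [0.2, 0.7, 1.1]
finger_gap: 0.06
```

{"method": "step_arm", "body": {"deltas": [[[0,0,-1],0],[[0,0,-2],0]], "claw": 58}}

```text
clock: 3.85
eef_pos: [0.4882, 0.2016, 0.0537]
orientation: [-3.113, 0.418, -0.0]
contact_force: [0.5, -0.0, -0.2]
finger_gap: 0.0498
```

{"method": "step_arm", "body": {"deltas": [[[0,0,-0.8],0],[[0,0,-1.5],0],[[0,0,-1.5],0],[[0,0,-1.5],0]], "claw": 35}}

```text
clock: 4.18
eef_pos: [0.4882, 0.2015, 0.056]
orientation: [-3.114, 0.418, -0.001]
contact_force: [-4.4, 0.1, 8.6]
finger_gap: 0.0309
```

```bash
python3 - <<'E'
from h import *
w=shot('wrist','w3r.png');s=env.get_state();print(s['finger_gap'],s['contact_force'],s['moment'])
cv2.imwrite('pics/w3.png',cv2.resize(w['img'][:,:,::-1],(800,600)))
E
```

```text
0.030667035203949942 [-3.28557073 -0.07231766  7.78785362] [-0.14719632  0.52864072  0.03897588]
```

View pics/w3.png

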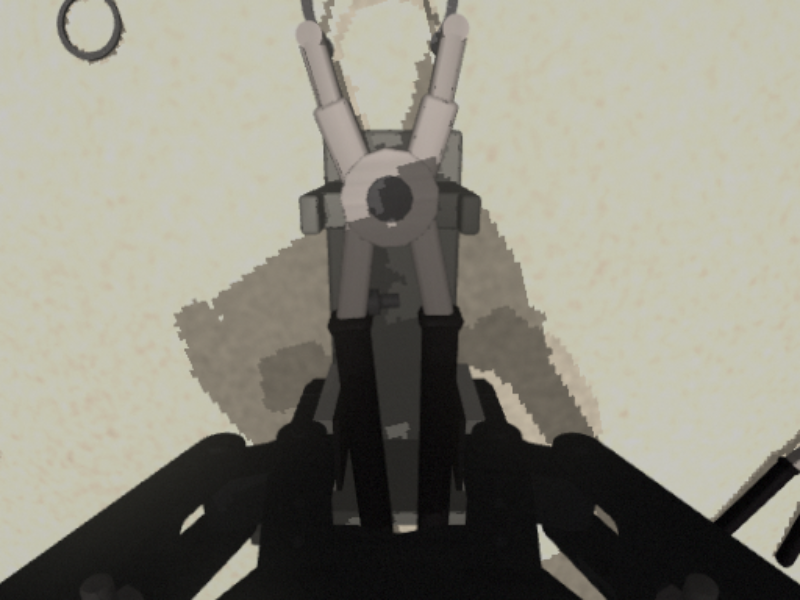

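The pads hold the handles and the pins are spread. The rivet is at (390,200), so the pliers slid about 5 mm forward. The gap reads 31 mm, under the expected 38 mm, so I'll ease the grip to see whether the stop is giving.

{"method": "step_arm", "body": {"deltas": [[[0,0,-0.5],0],[[0,0,-1],0],[[0,0,-1],0],[[0,0,-1],0]], "claw": 35, "newtons": 25}}

```text
clock: 4.57
eef_pos: [0.4882, 0.2015, 0.056]
orientation: [-3.114, 0.418, -0.0]
contact_force: [-1.7, 0.4, 5.0]
finger_gap: 0.0309
```

```bash
python3 - <<'E'
from h import *
w=shot('wrist','w4r.png');s=env.get_state();print(s['finger_gap'],s['eef_pos'],s['contact_force'],s['moment'])
R,t=toolR()
def tool(u,v,z): return (R.T@(onz(w,u*.64-.2,v*.64-.2,z)-t)*1000).round(1)
for n,u,v,z in(('pinL',310,32,.061),('pinR',456,27,.061),('rivet',390,200,.061),('hLf',333,325,.062),('hRf',461,322,.062),('hL',340,400,.062),('hR',458,400,.062)):print(n,tool(u,v,z))
E
```

```text
0.03140206978464789 [0.48820715 0.20150193 0.05600351] [-1.71037069 -0.2847175   5.67524202] [0.01719385 0.24822899 0.06696848]
pinL [103.4 -19.8  -5. ]
pinR [104.3  13.7  -5. ]
rivet [64.8 -1.6 -5. ]
hLf [ 32. -17.  -6.]
hRf [32.9 17.2 -6. ]
hL [  9.3 -16.   -6. ]
hR [ 9.4 17.3 -6. ]
```

{"method": "step_arm", "body": {"deltas": [[[0,0,0],0],[[0,0,0],0],[[0,0,0],0],[[0,0,0],0]], "claw": 42, "newtons": 40}}

```text
clock: 4.95
eef_pos: [0.4883, 0.2014, 0.0555]
orientation: [3.114, -0.418, 0.0]
contact_force: [1.0, 1.0, 1.6]
finger_gap: 0.0359
```

```bash
python3 - <<'E'
from h import *
w=shot('wrist','w5r.png');s=env.get_state();print(s['finger_gap'],s['eef_pos'],s['contact_force'],s['moment'])
cv2.imwrite('pics/w5.png',cv2.resize(w['img'][:,100:420,::-1],None,fx=2,fy=1.5,interpolation=cv2.INTER_CUBIC))
E
```

```text
0.03583879413121788 [0.48822717 0.20137639 0.05548628] [1.14419243 0.30455286 0.29580855] [ 0.08807935 -0.22948805  0.08493649]
```

View pics/w5.png

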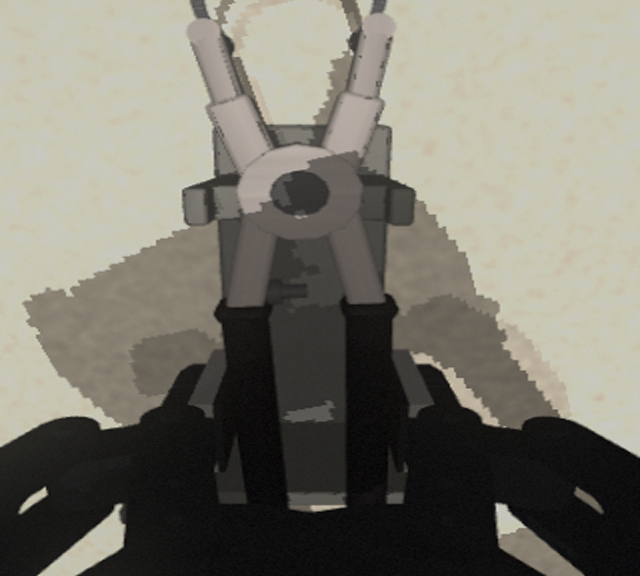

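Pins are at about (202,30) and (380,25), a spacing of about 30.7 mm against 30.3 at the stop, so the ring is spread. I'll add a little preload and lift slowly.

{"method": "step_arm", "body": {"deltas": [[[0,0,0],0],[[0,0,0],0],[[0,0,-1],0],[[0,0,-3],0],[[0,0,-7],0],[[0,0,-14],0],[[0,0,-24],0],[[0,0,-38],0],[[0,0,-54],0],[[0,0,-68],0],[[0,0,-78],0],[[0,0,-80],0]], "claw": 40, "newtons": 50}}

```text
clock: 6.0
eef_pos: [0.4893, 0.2018, 0.1391]
orientation: [-3.112, 0.418, -0.007]
contact_force: [-0.4, 0.2, -0.6]
finger_gap: 0.0347
```

{"method": "step_arm", "body": {"deltas": [[[0,0,-8],0],[[0,0,-24],0],[[0,0,-42],0],[[0,0,-56],0],[[0,0,-64],0],[[0,0,-65],0],[[0,0,-65],0]]}}

```text
clock: 6.58
eef_pos: [0.4883, 0.2015, 0.2009]
orientation: [-3.114, 0.418, -0.0]
contact_force: [0.5, 1.3, -2.6]
finger_gap: 0.0344
```

```bash
python3 - <<'E'
from h import *
w=shot('wrist','w6r.png');s=env.get_state();print(s['clock'],s['finger_gap'],s['eef_pos'],s['orientation'],s['contact_force'],s['moment'])
cv2.imwrite('pics/w6.png',cv2.resize(w['img'][:,:,::-1],(800,600),interpolation=cv2.INTER_CUBIC))
E
```

```text
6.6333 0.03459658262442842 [0.48798456 0.20139372 0.19996328] [ 3.11316860e+00 -4.18017034e-01 -1.58176337e-03] [ 0.13492265  0.22127812 -2.02887211] [ 0.01178388  0.08925803 -0.01185596]
```

View pics/w6.png

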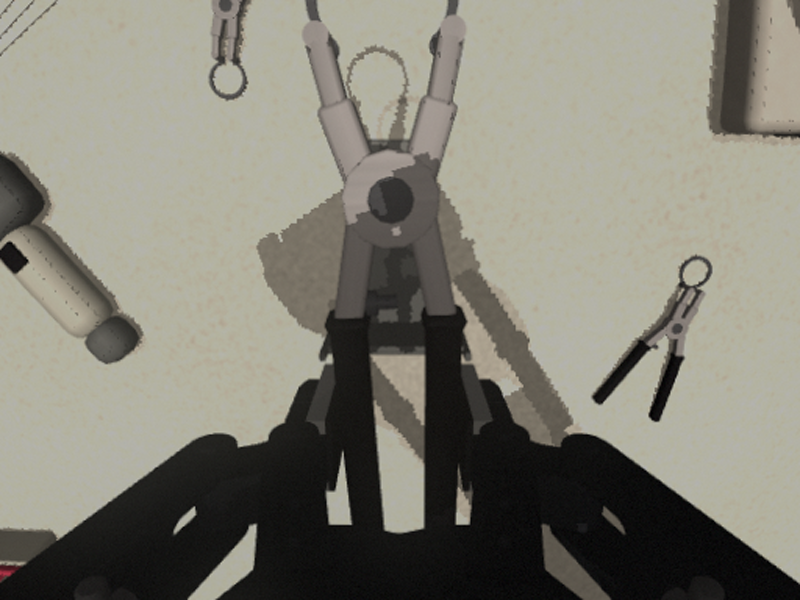

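The pliers are lifted and spread. Pin tops are at (316,33) and (453,28), the rivet at (391,199), and the pliers look parallel. Next I'll work out the ring centre in the tool frame and the move to a viewing pose beside the spindle.

```bash
cat >> h.py <<'E'
def tpt(w,u,v,ztool,k=.64):  # pixel in 800x600 view -> tool-frame mm at tool height ztool (mm)
    R,t=toolR(); return (R.T@(onz(w,u*k-.2,v*k-.2,t[2]-ztool/1000)-t)*1000)
E
python3 - <<'E'
from h import *
w=shot('wrist')
for z in(-5,-3):
    a,b,r=tpt(w,316,33,z),tpt(w,453,28,z),tpt(w,391,199,-5)
    m=(a+b)/2;print(a.round(1),b.round(1),r.round(1),np.linalg.norm(a-b),np.linalg.norm(m-r),'ang',np.degrees(np.arctan2((m-r)[1],(m-r)[0])),'ring',r+(m-r)/np.linalg.norm(m-r)*52)
print(to([.6066,-.1639,.126]))
E
```

```text
[103.4 -18.6  -5.2] [104.4  12.9  -5.2] [65.2 -1.5 -5.1] 31.56163768864883 38.72355579375157 ang -2.0280241084271378 ring [117.12556548  -3.30095927  -5.19388098]
[103.8 -18.9  -3.2] [104.8  13.1  -3.2] [65.2 -1.5 -5.1] 32.091272180297715 39.22514552196814 ang -2.088775215059628 ring [117.0603992   -3.35375504  -2.54246681]
[array([211. , 320.9,  73.5])]
```

{"method": "step_arm", "body": {"deltas": [[[4,9,0],0],[[13,32,0],0],[[25,62,2],0],[[38,95,6],0],[[52,130,10],0],[[66,165,14],0],[[80,200,18],0],[[94,233,22],0],[[104,260,25],0],[[110,273,25],0],[[111,276,25],0],[[111,276,25],0]]}}

```text
clock: 7.68
eef_pos: [0.5218, -0.0954, 0.1748]
orientation: [-3.113, 0.422, 0.003]
contact_force: [0.1, 0.8, -1.4]
finger_gap: 0.0347
```

{"method": "step_arm", "body": {"deltas": [[[0,0,0],0],[[0,0,0],0]]}}

```text
clock: 7.85
eef_pos: [0.5223, -0.0932, 0.1757]
orientation: [-3.113, 0.416, 0.0]
contact_force: [0.3, 0.6, -0.8]
finger_gap: 0.0346
```

```bash
python3 - <<'E'
from h import *
w=shot('wrist','w7r.png');s=env.get_state();print(s['clock'],s['finger_gap'],s['eef_pos'],s['orientation'],s['contact_force'],s['moment'])
cv2.imwrite('pics/w7.png',cv2.resize(w['img'][:,:,::-1],(800,600),interpolation=cv2.INTER_CUBIC))
E
```

```text
7.9 0.03470989725476925 [ 0.52237048 -0.09303664  0.17581443] [-3.11369455e+00  4.15762047e-01  1.40398197e-05] [-0.407431   -0.54496605 -0.82370188] [ 0.0052393   0.07781299 -0.00311917]
```

View pics/w7.png

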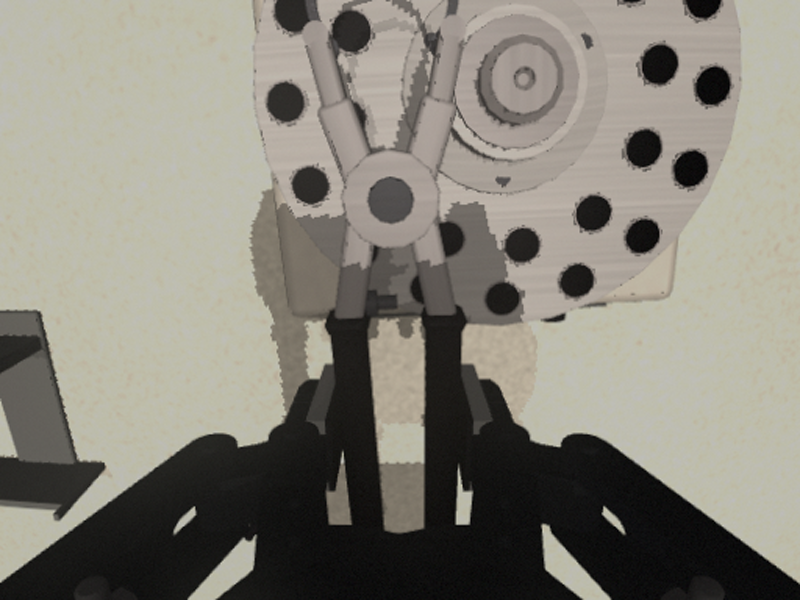

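The spindle end is clear at (525,77), with a face about 24 mm wide. The pins are unchanged at (316,33) and (453,28).

```bash
python3 - <<'E'
from h import *
w=shot('wrist');R,t=toolR();print(t)
s=tpt(w,525,77.5,(t[2]-.126)*1000);print('spindle tool',s,'world',R@s/1000+t)
print('shift to ring', s-[117.1,-3.3,14])
img=cv2.imread('pics/w7r.png');g=cv2.GaussianBlur(cv2.cvtColor(img,6),(3,3),0)
roi=g[15:90,290:380];c=cv2.HoughCircles(cv2.resize(roi,None,fx=4,fy=4,interpolation=2),cv2.HOUGH_GRADIENT,1,30,param1=80,param2=25,minRadius=80,maxRadius=130)
print(None if c is None else c[0][:4]/4+[290,15,0])
E
```

```text
[ 0.52241609 -0.09299117  0.17588285]
spindle tool [101.24434762  43.9240264   49.8831366 ] world [ 0.60860858 -0.16191593  0.126     ]
shift to ring [-15.85565238  47.2240264   35.8831366 ]
None
```

{"method": "step_arm", "body": {"deltas": [[[-3,8,0],0],[[-8,23,0],0],[[-13,38,0],0],[[-15.5,46,4],0],[[-15.9,47.2,12],0],[[-15.9,47.2,20],0],[[-15.9,47.2,26],0],[[-15.9,47.2,26],0],[[-15.9,47.2,26],0]]}}

```text
clock: 8.7
eef_pos: [0.4945, -0.1347, 0.1487]
orientation: [-3.113, 0.417, 0.003]
contact_force: [0.4, -0.1, -0.9]
finger_gap: 0.0348
```

```bash
python3 - <<'E'
from h import *
w=shot('wrist','w8r.png');t=shot('top','t8.png');q=shot('scene','s8.png')
s=env.get_state();print(s['clock'],s['finger_gap'],s['eef_pos'],s['orientation'],s['contact_force'],s['moment'])
sp=np.array([.6086,-.1619,.126])
a,b=proj(t,sp),proj(q,sp);print(a,b,proj(w,sp))
f=lambda im,p,r,k:cv2.resize(im[int(p[1])-r:int(p[1])+r,int(p[0])-r:int(p[0])+r,::-1],None,fx=k,fy=k,interpolation=cv2.INTER_CUBIC)
o=np.zeros((600,800,3),np.uint8)
A=f(t['img'],a,20,10);o[:400,:400]=A;B=f(q['img'],b,20,10);o[:400,400:]=B
C=w['img'][:100,155:355,::-1];o[400:600,:400]=cv2.resize(C,(400,200))
cv2.imwrite('pics/c8.png',o)
E
```

```text
8.85 0.03470342965268769 [ 0.49499017 -0.13511772  0.15012571] [ 3.11372929e+00 -4.17140772e-01  8.66413200e-04] [-1.0576622  -0.60396107 -1.72888915] [ 0.00307907  0.06185419 -0.0054116 ]
[303.54502243 165.22660438] [192.40323394 163.53381413] [244.99583214   0.73456458]
```

View pics/c8.png

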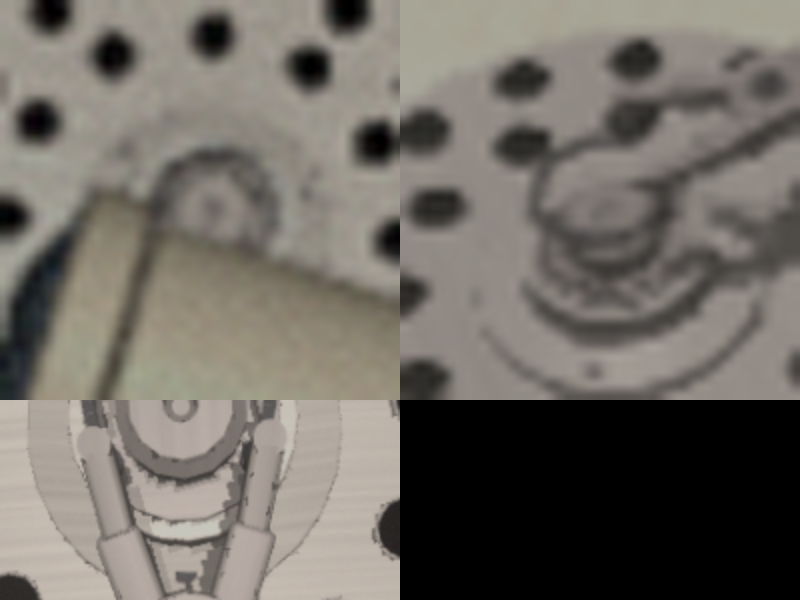

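The ring hovers above the spindle in the scene view: ring at about (602,187) in the crop, spindle end at (608,210). In the wrist view the spindle hole (180,406) sits midway between the pins. I'll measure the ring centre with radial dark-edge points and a circle fit.

```bash
cat > fit.py <<'E'
from h import *
from scipy.optimize import least_squares
from scipy.ndimage import map_coordinates
def ringfit(c,z,c0,angs,r0=13,r1=24):
    g=cv2.cvtColor(c['img'],cv2.COLOR_RGB2GRAY).astype(float); P=[]
    for a in np.radians(angs):
        rr=np.arange(r0,r1,.25)/1000; d=np.array([np.cos(a),np.sin(a)])
        px=np.array([proj(c,[*(c0+r*d),z]) for r in rr])
        v=map_coordinates(g,[px[:,1],px[:,0]],order=1); i=v.argmin(); P.append((np.degrees(a),rr[i]*1000,v[i],np.median(v)))
    P=np.array(P); X=np.array(c0)+ (P[:,1]/1000*np.array([np.cos(np.radians(P[:,0])),np.sin(np.radians(P[:,0]))])).T
    s=least_squares(lambda p:np.hypot(*(X-p[:2]).T)-p[2],[*c0,.0185],loss='soft_l1',f_scale=.0007)
    return s.x,P
E
python3 - <<'E'
from fit import *
sp=np.array([.6086,-.1619])
R,t=toolR();rc=(R@np.array([.1171,-.0033,.014])+t)[:2];print('ring by wrist',rc,t)
for n,an in(('scene',range(-60,181,15)),('top',range(-70,71,10))):
    c=shot(n);x,P=ringfit(c,t[2]-.0135,rc,list(an));print(n,x.round(4),'ring'); print(P[:,:2].astype(int).tolist())
E
```

```text
ring by wrist [ 0.60883713 -0.16275792] [ 0.49499017 -0.13511772  0.15012571]
scene [ 0.6081 -0.1625  0.0202] ring
[[-59, 23], [-45, 16], [-29, 18], [-14, 19], [0, 19], [14, 19], [29, 20], [45, 22], [59, 19], [75, 20], [90, 20], [105, 21], [119, 20], [135, 18], [150, 20], [165, 23], [180, 21]]
top [ 0.6069 -0.1622  0.0171] ring
[[-70, 16], [-59, 13], [-50, 13], [-40, 15], [-29, 17], [-20, 16], [-10, 15], [0, 15], [10, 15], [20, 14], [29, 14], [40, 15], [50, 17], [59, 15], [70, 17]]
```

{"method": "step_arm", "body": {"deltas": [[[0,-0.3,3],0],[[0,-0.3,6],0],[[0,-0.3,8],0],[[0,-0.3,9],0],[[0,-0.3,10],0],[[0,-0.3,10],0],[[0,-0.3,10],0]]}}

```text
clock: 9.53
eef_pos: [0.4947, -0.1351, 0.1397]
orientation: [-3.114, 0.418, 0.0]
contact_force: [0.5, -0.5, -1.8]
finger_gap: 0.0345
```

{"method": "step_arm", "body": {"deltas": [[[0,0,0.7],0],[[0,0,1.4],0],[[0,0,2],0],[[0,0,2],0],[[0,0,2],0],[[0,0,2],0]]}}

```text
clock: 10.03
eef_pos: [0.4947, -0.1351, 0.1378]
orientation: [-3.114, 0.418, -0.0]
contact_force: [0.5, -0.2, -2.1]
finger_gap: 0.0348
```

```bash
python3 - <<'E'
from fit import *
s=env.get_state();print(s['clock'],s['finger_gap'],s['eef_pos'],s['contact_force'],s['moment'])
R,t=toolR();rc=(R@np.array([.1171,-.0033,.014])+t)[:2];print(rc)
c=shot('scene');x,P=ringfit(c,t[2]-.0135,rc,range(-60,181,15));print(x.round(4))
print(onz(c,192.8,164,.126))
E
```

```text
10.0333 0.034772848803286224 [ 0.49474151 -0.135084    0.1377784 ] [ 0.4676686  -0.1526917  -2.13766102] [0.01009467 0.06992444 0.03034938]
[ 0.60856427 -0.1627921 ]
[ 0.6102 -0.1601  0.018 ]
[ 0.60863959 -0.1597244   0.126     ]
```

{"method": "step_arm", "body": {"deltas": [[[0,0,0.5],0],[[0,0,1],0],[[0,0,1.5],0],[[0,0,1.5],0],[[0,0,1.5],0]]}}

```text
clock: 10.5
eef_pos: [0.4947, -0.1351, 0.1362]
orientation: [-3.114, 0.418, 0.0]
contact_force: [-0.2, 0.1, -0.3]
finger_gap: 0.0347
```

{"method": "step_arm", "body": {"deltas": [[[0,0,0.5],0],[[0,0,1],0],[[0,0,1.5],0],[[0,0,1.5],0],[[0,0,1.5],0]]}}

```text
clock: 10.92
eef_pos: [0.4947, -0.1351, 0.1347]
orientation: [-3.114, 0.418, 0.0]
contact_force: [-0.1, -1.0, -1.7]
finger_gap: 0.0344
```

{"method": "step_arm", "body": {"deltas": [[[0,0,0.5],0],[[0,0,1],0],[[0,0,1.5],0],[[0,0,1.5],0],[[0,0,1.5],0]]}}

```text
clock: 11.33
eef_pos: [0.4947, -0.1351, 0.1332]
orientation: [-3.114, 0.418, 0.0]
contact_force: [1.0, -0.5, -0.8]
finger_gap: 0.0346
```

```bash
python3 - <<'E'
from h import *
F=[];M=[]
for i in range(4):
    c=env.camera('scene');s=env.get_state();F.append(s['contact_force']);M.append(s['moment'])
print(np.mean(F,0).round(2),np.mean(M,0).round(3),s['eef_pos'],s['finger_gap'])
w=shot('wrist','w9r.png')
o=np.zeros((600,800,3),np.uint8)
o[:400]=cv2.resize(w['img'][:150,105:405,::-1],(800,400),interpolation=cv2.INTER_CUBIC)
b=proj(c,[.6086,-.1619,.12]);x,y=int(b[0]),int(b[1])
o[400:,:800]=cv2.resize(c['img'][y-13:y+12,x-40:x+60,::-1],(800,200),interpolation=cv2.INTER_CUBIC)
cv2.imwrite('pics/c9.png',o)
E
```

```text
[ 0.13 -0.05 -1.53] [ 0.02   0.066 -0.005] [ 0.4947301  -0.1350932   0.13332922] 0.03492144450749989
```

View pics/c9.png

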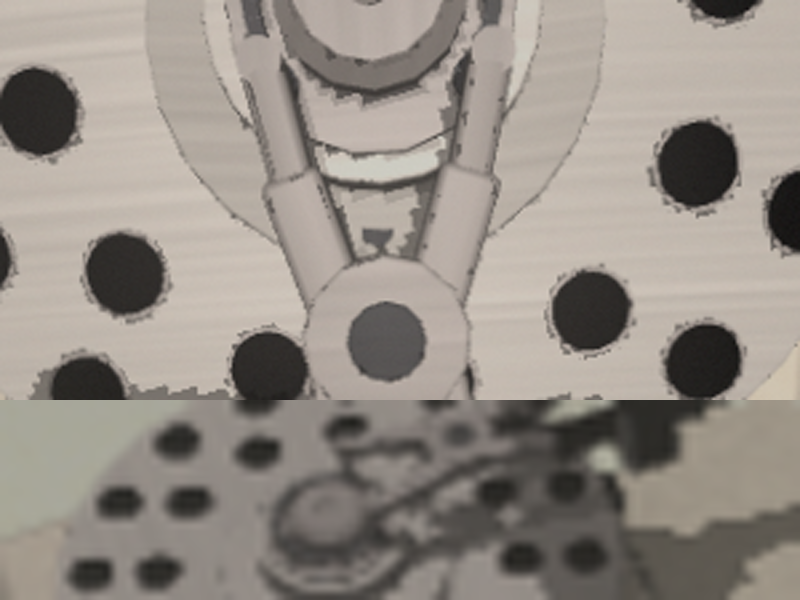

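The ring surrounds the spindle end: the scene crop shows the loop around the spindle at (325,515). In the wrist view the spindle is centred between the pins at (371,20), and there is no contact force. I'll keep lowering in small steps.

{"method": "step_arm", "body": {"deltas": [[[0,0,0.5],0],[[0,0,1],0],[[0,0,1.5],0],[[0,0,2],0],[[0,0,2],0],[[0,0,2],0]]}}

```text
clock: 12.08
eef_pos: [0.4947, -0.1351, 0.1312]
orientation: [-3.114, 0.418, 0.0]
contact_force: [-0.1, -0.3, -1.1]
finger_gap: 0.0349
```

```bash
cat > f.py <<'E'
from h import *
F=[];M=[]
for i in range(4):
    c=env.camera('top');s=env.get_state();F.append(s['contact_force']);M.append(s['moment'])
print(s['clock'],np.mean(F,0).round(2),np.mean(M,0).round(3),s['eef_pos'].round(4),s['finger_gap'])
E
python3 f.py
```

```text
12.2833 [-0.26 -0.1  -1.44] [ 0.029  0.074 -0.019] [ 0.4947 -0.1351  0.1313] 0.03452881272852159
```

{"method": "step_arm", "body": {"deltas": [[[0,0,0.3],0],[[0,0,0.6],0],[[0,0,0.9],0],[[0,0,0.9],0],[[0,0,0.9],0]]}}

```text
clock: 12.7
eef_pos: [0.4947, -0.1351, 0.1303]
orientation: [3.114, -0.418, -0.0]
contact_force: [0.5, -0.3, -1.7]
finger_gap: 0.0347
```

```bash
python3 f.py
```

```text
12.9 [-0.32 -0.51 -1.71] [0.01  0.052 0.011] [ 0.4947 -0.1351  0.1304] 0.034876367181550336
```

Still free; expected seat at TCP ≈ 0.129.

{"method": "step_arm", "body": {"deltas": [[[0,0,0.3],0],[[0,0,0.6],0],[[0,0,0.6],0],[[0,0,0.6],0]]}}

```text
clock: 13.23
eef_pos: [0.4947, -0.1351, 0.1297]
orientation: [-3.114, 0.418, 0.0]
contact_force: [0.2, -0.8, -1.0]
finger_gap: 0.0344
```

```bash
python3 f.py
```

```text
13.4333 [-0.16  0.14 -1.66] [0.007 0.081 0.015] [ 0.4947 -0.1351  0.1298] 0.0348922364395717
```

{"method": "step_arm", "body": {"deltas": [[[0,0,0.3],0],[[0,0,0.6],0],[[0,0,0.6],0],[[0,0,0.6],0]]}}

```text
clock: 13.77
eef_pos: [0.4947, -0.1351, 0.1292]
orientation: [3.114, -0.418, 0.0]
contact_force: [-0.0, -1.0, -0.9]
finger_gap: 0.0348
```

```bash
python3 f.py
```

```text
13.9667 [ 0.02 -0.14 -1.06] [ 0.022  0.035 -0.006] [ 0.4947 -0.1351  0.1292] 0.03491558012376042
```

{"method": "step_arm", "body": {"deltas": [[[0,0,0.2],0],[[0,0,0.4],0],[[0,0,0.4],0],[[0,0,0.4],0]]}}

```text
clock: 14.3
eef_pos: [0.4947, -0.1351, 0.1288]
orientation: [3.114, -0.418, -0.0]
contact_force: [-0.3, 0.1, -0.7]
finger_gap: 0.0349
```

```bash
python3 f.py
```

```text
14.5 [-0.36  0.39 -0.31] [-0.002  0.062 -0.016] [ 0.4947 -0.1351  0.1288] 0.03446293834878618
```

{"method": "step_arm", "body": {"deltas": [[[0,0,0.2],0],[[0,0,0.4],0],[[0,0,0.4],0],[[0,0,0.4],0]]}}

```text
clock: 14.83
eef_pos: [0.4947, -0.1351, 0.1284]
orientation: [-3.114, 0.418, -0.0]
contact_force: [-0.6, 0.7, -1.0]
finger_gap: 0.035
```

```bash
python3 f.py
```

```text
15.0333 [-0.56 -0.11 -1.08] [0.005 0.067 0.028] [ 0.4947 -0.1351  0.1284] 0.03490116663889166
```

{"method": "step_arm", "body": {"deltas": [[[0,0,0.2],0],[[0,0,0.4],0],[[0,0,0.5],0],[[0,0,0.5],0]]}}

```text
clock: 15.37
eef_pos: [0.4947, -0.1351, 0.1279]
orientation: [3.114, -0.418, 0.0]
contact_force: [-0.8, 1.0, -0.3]
finger_gap: 0.0348
```

```bash
sed -i 's/range(4)/range(10)/' f.py; python3 f.py
```

```text
15.8667 [-0.87  0.24 -0.26] [ 0.02   0.066 -0.001] [ 0.4947 -0.1351  0.1279] 0.03467976208766646
```

{"method": "step_arm", "body": {"deltas": [[[0,0,0.2],0],[[0,0,0.4],0],[[0,0,0.5],0],[[0,0,0.5],0]]}}

```text
clock: 16.2
eef_pos: [0.4947, -0.1351, 0.1274]
orientation: [-3.114, 0.418, -0.0]
contact_force: [0.1, -0.2, -0.0]
finger_gap: 0.0345
```

```bash
python3 f.py
```

```text
16.7 [-0.89  0.43  0.3 ] [0.028 0.063 0.014] [ 0.4947 -0.1351  0.1274] 0.034728802253828836
```

{"method": "step_arm", "body": {"deltas": [[[-0.4,0,-0.2],0],[[-0.8,0,-0.4],0],[[-0.8,0,-0.4],0],[[-0.8,0,-0.4],0]]}}

```text
clock: 17.03
eef_pos: [0.4941, -0.1349, 0.1278]
orientation: [3.114, -0.418, 0.001]
contact_force: [1.6, 0.0, -0.1]
finger_gap: 0.0345
```

```bash
python3 f.py; python3 - <<'E'
from h import *
w=shot('wrist','w10r.png')
a=cv2.imread('pics/w8r.png')[0:200,130:390];b=w['img'][0:200,130:390,::-1]
# shift of pliers pixels (rivet hub) in the image since lift: phase correlation on rivet/pin patches
g=lambda im:cv2.cvtColor(im,6)
ref=g(cv2.imread('pics/w8r.png'));now=g(np.ascontiguousarray(w['img'][:,:,::-1]))
for n,(x,y,W,H) in dict(rivet=(215,92,70,70),pinL=(188,10,28,36),pinR=(276,8,28,36)).items():
    T=cv2.resize(ref[y:y+H,x:x+W],None,fx=5,fy=5,interpolation=2);S=cv2.resize(now[max(y-8,0):y+H+8,x-8:x+W+8],None,fx=5,fy=5,interpolation=2)
    r=cv2.matchTemplate(S,T,cv2.TM_CCOEFF_NORMED);_,m,_,p=cv2.minMaxLoc(r);print(n,m,p[0]/5-8,p[1]/5-(y-max(y-8,0)))
E
```

```text
17.5333 [ 0.75 -0.28 -0.31] [-0.044 -0.164 -0.004] [ 0.494  -0.1349  0.1278] 0.03479453684178536
rivet 0.8901316523551941 0.0 0.40000000000000036
pinL 0.7605084776878357 -0.5999999999999996 -1.2000000000000002
pinR 0.8500417470932007 0.8000000000000007 -1.4000000000000004
```

{"method": "step_arm", "body": {"deltas": [[[0.2,0,-0.3],0],[[0.4,0,-0.6],0],[[0.4,0,-0.8],0],[[0.4,0,-0.8],0]]}}

```text
clock: 17.92
eef_pos: [0.4942, -0.1349, 0.1285]
orientation: [-3.114, 0.418, 0.001]
contact_force: [1.3, 0.6, -1.0]
finger_gap: 0.0346
```

```bash
python3 f.py; cat > m.py <<'E'
from h import *
w=shot('wrist')
g=lambda im:cv2.cvtColor(im,6)
now=g(np.ascontiguousarray(w['img'][:,:,::-1]))
for f in('w8r','w9r'):
  ref=g(cv2.imread(f'pics/{f}.png'))
  for n,(x,y,W,H) in dict(rivet=(215,92,70,70),pinL=(188,10,28,36),pinR=(276,8,28,36)).items():
    T=cv2.resize(ref[y:y+H,x:x+W],None,fx=5,fy=5,interpolation=2);S=cv2.resize(now[max(y-8,0):y+H+8,x-8:x+W+8],None,fx=5,fy=5,interpolation=2)
    r=cv2.matchTemplate(S,T,cv2.TM_CCOEFF_NORMED);_,m,_,p=cv2.minMaxLoc(r);print(f,n,round(m,2),round(p[0]/5-8,1),round(p[1]/5-(y-max(y-8,0)),1))
E
python3 m.py
```

```text
18.4167 [-0.43  0.05 -0.48] [0.002 0.048 0.009] [ 0.4943 -0.135   0.1286] 0.03450402323499924
w8r rivet 0.9 0.0 0.4
w8r pinL 0.75 -0.2 -0.6
w8r pinR 0.87 0.4 -0.6
w9r rivet 0.97 0.0 0.2
w9r pinL 0.94 -0.8 -1.4
w9r pinR 0.94 0.4 -1.4
```

{"method": "step_arm", "body": {"deltas": [[[0,0,-0.2],0],[[0,0,-0.4],0],[[0,0,-0.4],0],[[0,0,-0.4],0]]}}

```text
clock: 18.8
eef_pos: [0.4944, -0.135, 0.1289]
orientation: [-3.114, 0.418, -0.0]
contact_force: [-0.1, -0.5, -0.7]
finger_gap: 0.0348
```

```bash
python3 f.py; python3 m.py
python3 - <<'E'
from h import *
w=shot('wrist');t=shot('top');q=shot('scene')
o=np.zeros((600,800,3),np.uint8)
o[:300]=cv2.resize(w['img'][:112,105:405,::-1],(800,300),interpolation=2)
b=proj(q,[.6086,-.1619,.12]);x,y=int(b[0]),int(b[1])
o[300:,:400]=cv2.resize(q['img'][y-15:y+15,x-20:x+20,::-1],(400,300),interpolation=2)
b=proj(t,[.6086,-.1619,.12]);x,y=int(b[0]),int(b[1])
o[300:,400:]=cv2.resize(t['img'][y-15:y+15,x-20:x+20,::-1],(400,300),interpolation=2)
cv2.imwrite('pics/c11.png',o)
E
```

```text
19.3 [ 0.26 -0.02 -1.25] [-0.013  0.     0.006] [ 0.4944 -0.135   0.129 ] 0.0350331866907066
w8r rivet 0.91 0.0 0.2
w8r pinL 0.75 0.0 -0.2
w8r pinR 0.87 0.4 -0.4
w9r rivet 0.97 0.0 0.0
w9r pinL 0.94 -0.4 -0.6
w9r pinR 0.94 0.2 -1.0
```

View pics/c11.png

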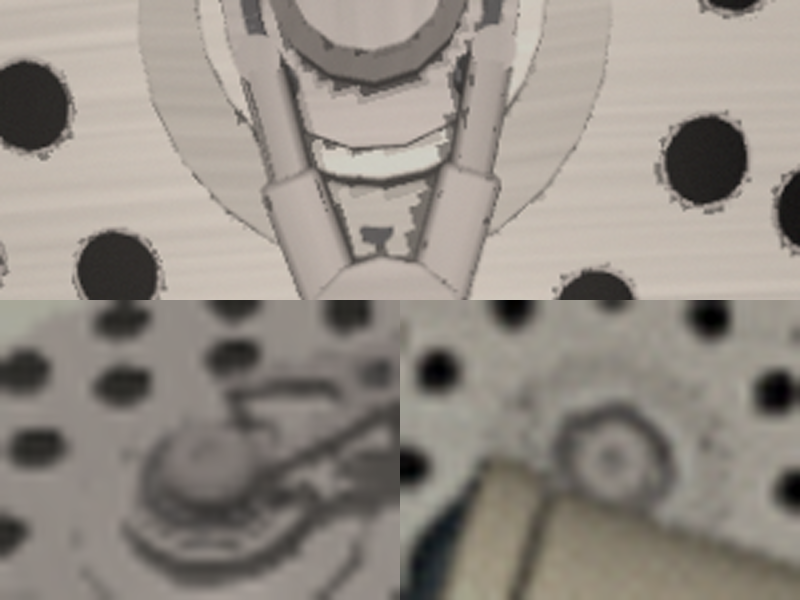

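{"method": "step_arm", "body": {"deltas": [[[0,0,0.1],0],[[0,0,0.2],0],[[0,0,0.2],0],[[0,0,0.2],0],[[0,0,0.2],0]]}}

```text
clock: 19.92
eef_pos: [0.4943, -0.135, 0.1288]
orientation: [3.114, -0.418, -0.0]
contact_force: [-0.0, 0.6, -1.3]
finger_gap: 0.0348
```

```bash
python3 f.py; python3 -c "
from cell import env
print(env.sign_off())"
```

```text
20.4167 [-0.33 -0.08 -0.96] [-0.002  0.023  0.004] [ 0.4943 -0.135   0.1288] 0.03459516998602376
the job is handed in; nothing more can be done
None
```

I picked the largest pliers off the rest and squeezed them past the stop reading. I then lowered the spread ring over the spindle until it touched down lightly. I handed in at about 20.4 s, still holding the pliers squeezed.

**Checks that agreed**
- **Seating height:** first contact came at a TCP height of about 0.129 m, where the ring should meet the washer. The final TCP height is 0.1288 m with only about 0.6 N resting on the washer.
- **Position:** the last pictures show the ring around the spindle and the spindle centred between the pins.
- **Left alone:** I made no contact with the tube rack, scanner or screwdriver.

**Checks that were off or weak**
- **Grip width:** the gap reads 34.6 mm where 38 mm was expected at the stop, so the pliers sit slightly past it. The pins measured about 31.5 mm apart after lifting, against 30.3 mm nominal.
- **Slip in the grip:** the pliers slid a few millimetres forward while being squeezed. I measured the ring position again afterwards and corrected for it.
- **Over-pressing:** I briefly lowered about 1.7 mm too far, with roughly 2 N on the ring, then backed off.
- **Level and contact:** the force readings are noisy (about 0.5 to 1 N). I judged level and contact from averaged force, height and pin positions. No view showed the ring in the groove line directly.

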